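Take the stencil frame off its hooks and stand it on the display easel

ROBOT

A 7-joint arm with a two-finger parallel gripper is mounted at the origin on the work surface. World frame = base frame: x ahead of the robot, y to its left, z up, the work surface at z = 0. Lengths are in m, angles in rad, forces in N, time in s.
With the tool pointing down it reaches from about 0.4 to 0.85 m from the base axis. Payload 10.4 kg.
Tool frame: the origin (TCP) lies between the finger pads; the fingertips stand 19 mm ahead of it and the grasp point (between the pads) is the TCP (manip.tips_ahead is the distance from the TCP to the fingertips, in m); z points along the fingers, y is the line along which they close (so a half turn about z gives the same grasp; the last joint's range is limited). The gripper opens to 85 mm and grips with 20 to 120 N. Pads are 22 mm wide; open, the fingers measure 114 mm over their backs; the gripper's body (76 mm by 85 mm) begins 54 mm behind the grasp point. The pads swing forward as they close: fully open they stand 13 mm farther back than shut.
Start: joints at [-1.231, 0.332, -0.065, 1.46, 0.022, 1.35, -0.088], TCP at [0.222, 0.584, 0.225] pointing down, gripper open.
Joint ranges: [-2.6, 2.6], [-0.5, 2.12], [-1.47, 1.34], [0.16, 2.42], [-1.27, 4.41], [0.06, 2.06], [-2.6, 2.6]. Speed limits (rad/s): [2.22, 2.22, 2.79, 2.79, 3.14, 3.14, 3.14].

INTERFACE

Orientations are given as a unit quaternion [x, y, z, w].
In Python, from workcell import manip, viewer gives the robot as it stands.
- The arm moves only by the tool arm_command, never from a script. Its argument "series" is text: rows parted by semicolons, each of 5 numbers parted by spaces: the closure, from 0 (fully open) to 1 (shut), then the shift along the tool's x, y, z normalised to -1 to 1, where 1 is 0.4 m, then the turn about the tool's z normalised to -1 to 1, where 1 is 180 degrees. In form: jaw tx ty tz spin; .... A call has exactly 10 rows; each row shifts and turns the commanded pose from where the row before left it, along the tool's axes as they then stand; what a row does not reach is not made up. A row lasts 1/8 s, in which the tool goes at most 62.5 mm and 10.7 degrees, less where a joint would pass 70% of its speed; a pose out of reach is approached as far as the arm can. A call with a number of a shift or a turn outside -1 to 1 is refused whole. A call with a gripper value outside its range is refused whole. The fingers move at their own pace and stop on an object; "newtons" is the grip in N (left out, the last holds). Time passes only in rows, so rows that do not move let the fingers close, or fill a call up. It gives the time, the measured TCP pose, the force, the opening and the grip force at its end, in the units of the state.
- manip.get_obs(): the state, without advancing time (a new reading comes with each control period).
- viewer.camera(name): name is "scene" or "top"; returns a dict with "pixels" (480x640x3 uint8, red, green, blue), "intrinsics" (3x3 intrinsics, pixels), "extrinsics" (4x4, takes a point from world to camera coordinates). Camera axes: x right, y up, looking along -z (the intrinsics and any distortion apply to the point x, -y, -z); pixel columns grow to the right and rows downward; lengths in m; the calibration is good to about 2 mm. A picture is of the moment at which its call begins. There is no depth.
- manip.hand_in(): hands the job in; it is judged then, once.
The state is a dict: "clock": time; "joint_pos": joint angles; "joint_velocities": joint speeds; "tau": joint torques, N m; "position": TCP position; "ee_rot": TCP orientation; "ft_force": force on the tool from outside, world axes, zero at the start; "torque": the same for the moment, N m; "grip_width": opening from 0.0 (shut) to 1.0 (fully open); "grasp_force": force on a finger pad.
Only numpy, scipy, OpenCV 4.12 (cv2) and the standard library are available. Lean on these libraries where they do the work, as an engineer would, in place of code of your own. Each camera call takes 0.05 s, during which the arm holds its last target. There are 200 camera calls.

TASK

Lift the blue stencil frame up and off the two hooks of its rack and stand it on the narrow ledge of the wooden easel, right way up, centred between the easel's sides and leaning flush against its sloping uprights, then let go. The ledge is clamped at a different height each time, so feel for it: set the frame down gently, neither dropping it nor forcing it against the hooks or the easel, and leave everything else on the table undisturbed.

Things in the scene. Friction and masses are not known exactly. Their poses are not given: they have to be found in the camera images.
- frame: Light wooden stencil frame with a blue sheet, 180 mm wide (y), 170 tall (z), 15 thick (x), 0.25 to 0.5 kg. Origin: centre of its bottom edge, mid-thickness; z points to its top rail. Rails and stiles are 20 mm wide. Open between z = 100 and 150 mm, where the hooks pass; below is the 4 mm sheet. It hangs by the underside of its top rail (z = 150). Both faces are alike: either may lie on the easel.
- frame_grip (a point): Centre of the frame's top rail, 160 mm above the frame's origin (10 mm below the top edge): the place to pinch it from above, across its 15 mm thickness, between the two hooks.
- rack: Dark wooden hook rack, fixed; yaw varies. Origin: on the table below the hooks; base 12 mm high. Two steel hooks (8 mm round bar) at y = +-45 mm run level along -x from a 150 mm wide crossbar (x = 62 to 78, z = 224 to 246 mm) on a post. They end in upturned lips at x = -13 to -25 mm.
- rack_hooks (a point): Point midway between the hooks at the height of their bars' upper side, 239 mm above the table, where the frame's rail hangs. The lips rise 14 mm above it. To free the frame, lift it 18 to 38 mm (less catches the lips, more catches the sheet), then draw it along the rack's -x by 50 mm or more.
- easel_face: Sloping face of the fixed wooden easel. Origin: foot of the face on the table, midway between its sides. x points out of the face (away from the robot and upward), y along the ledge, z up the slope, which leans 0.38 rad from vertical, top towards the robot. Two uprights 18 mm wide at y = +-65 mm, fronts at x = 0; the space between them is open above z = 32 mm. Legs reach 175 mm behind.
- easel_top (a point): Midway between the uprights' top ends, on the face, 165 mm up the slope. Below it an aluminium ledge 150 mm wide stands square out of the face, its bed clamped somewhere from z = 40 to 75 mm up the slope (not measured: see or feel it). Bed 27 mm deep (x = 0 to 27 mm), lip at its front edge 5 mm thick, rising 10 mm above the bed. The clamp holds against a gentle push.
- dish: Blue ceramic dish, 64 mm wide, 35 mm high, standing on the rack's base under the frame. Origin: centre of its underside.
- jar: White plastic jar, 60 mm wide, 60 mm high, in front of the easel. Origin: underside centre.
- can: Grey paint can, 84 mm wide, 100 mm high. Origin: underside centre.
- pot: Green plastic cup, 60 mm wide, 70 mm high. Origin: underside centre.
- brush_bin: Grey bin 90 x 140 x 60 mm full of brushes that stand up to 175 mm high. Origin: underside centre.
- flat_brush: Flat wooden-handled brush, about 200 mm long, lying on the table. Origin: near its middle, underside.
- spare_frame: Dark wooden frame with an orange sheet, 180 x 170 mm, lying flat on the table; not to be used. Origin: middle of its bottom edge.

How it is judged:
By the outcome, as a careful person would: the job done as asked, in the order asked, and still so for the second after the job is handed in, with the robot touching nothing.
It also fails if it takes over 54 s, if anything falls off the work surface, if the arm or the gripper's body presses on something with over 40 N, if the wrist force passes 120 N, or if a joint passes its speed limit or range.

## Working session

There is one attempt and no reset: what is moved stays moved. The work goes in short steps, Python scripts to look and compute and a tool call to move; the robot and the scene stay as the last step left them, time stands still between calls to the robot, and variables do not carry over. Pictures are saved under pics/ and viewed, at most 10 in all, crops included, and the job is handed in when it is done.

Besides the shell and the picture viewer there is one more tool, called after "Call:" as name(argument=value, ...) on one line, values as JSON. arm_command: Moves the arm, as the interface text tells. Scaled input: -1 to 1 covers 0.4 m each way for a shift and 180 degrees each way for a turn. Its arguments: {"type":"object","properties":{"series":{"type":"string"},"newtons":{"type":"number"}},"required":["series"]}

```bash
mkdir -p pics; ls; python3 - <<'E'
from workcell import manip, viewer
import cv2,numpy as np
o=manip.get_obs(); print(o)
np.set_printoptions(precision=4,suppress=True)
for n in("scene","top"):
    c=viewer.camera(n); cv2.imwrite(f"pics/{n}0.png",c["pixels"][...,::-1]); print(c["intrinsics"],c["extrinsics"],[k for k in c]); np.savez(f"{n}0.npz",**c)
E
```

```text
pics
{'clock': 0.0, 'joint_pos': array([-1.23059378,  0.33287616, -0.0647008 ,  1.46091763,  0.02158301,
        1.34992139, -0.08848641]), 'joint_velocities': array([ 0.00132448,  0.00017023,  0.00145353,  0.00017877, -0.00089209,
        0.00243856,  0.00057873]), 'tau': array([ 4.09346258e-04, -6.25444293e+01,  4.93446412e-02, -3.91611242e+01,
        1.62031059e-02,  9.70741734e-03, -4.95814299e-05]), 'position': array([0.2216739 , 0.58395906, 0.22432458]), 'ee_rot': array([ 1.80392693e-01,  9.83594412e-01, -7.06234349e-04, -1.04362674e-04]), 'ft_force': array([-0.67860292, -0.41985794, -0.58199274]), 'torque': array([-0.0233386 , -0.03791831,  0.01167675]), 'grasp_force': 0.0, 'grip_width': 0.999582828882017}
[[501.8294   0.     324.2946]
 [  0.     501.8294 238.1544]
 [  0.       0.       1.    ]] [[ 0.5207  0.8536 -0.0156 -0.2841]
 [-0.6401  0.4025  0.6544  0.2653]
 [ 0.5649 -0.3308  0.756  -1.7719]
 [ 0.      0.      0.      1.    ]] ['pixels', 'intrinsics', 'extrinsics']
[[476.9164   0.     312.6882]
 [  0.     476.9164 232.7366]
 [  0.       0.       1.    ]] [[ 0.01   -0.9999  0.0082 -0.0022]
 [ 0.998   0.0105  0.063  -0.5921]
 [-0.0631  0.0075  0.998  -1.3531]
 [ 0.      0.      0.      1.    ]] ['pixels', 'intrinsics', 'extrinsics']
```

View pics/scene0.png

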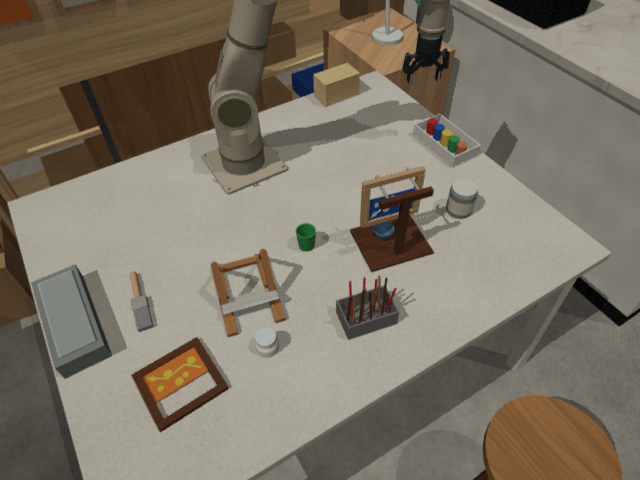

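View pics/top0.png

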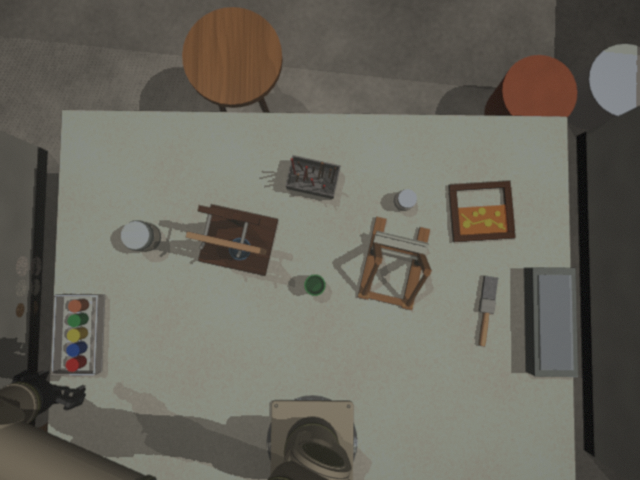

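The scene view shows the frame hanging on the rack at about (392,195), with the easel at (248,290), its ledge at (250,300) and the jar at (266,341). In the top view the frame's top rail runs from (188,236) to (262,250) and the easel is at (397,265). I'll zoom in on both.

```bash
python3 - <<'E'
import cv2,numpy as np
def crop(n,u,v,w,h,s):
    a=np.load(f"{n}0.npz")["pixels"][...,::-1]
    a=cv2.resize(a[v:v+h,u:u+w],None,fx=s,fy=s,interpolation=cv2.INTER_CUBIC)
    a=cv2.convertScaleAbs(a,alpha=1.3)
    for k in range(0,w,10): cv2.line(a,(k*s,0),(k*s,6 if k%50 else 14),(0,0,255),1); cv2.putText(a,str(u+k),(k*s,24),0,.35,(0,0,255)) if k%20==0 else 0
    for k in range(0,h,10): cv2.line(a,(0,k*s),(6,k*s),(0,0,255),1); cv2.putText(a,str(v+k),(8,k*s+4),0,.35,(0,0,255)) if k%20==0 else 0
    return a
cv2.imwrite("pics/zs.png",np.hstack([crop("scene",345,160,100,120,4),crop("scene",200,240,100,120,4)]))
cv2.imwrite("pics/zt.png",np.hstack([crop("top",180,195,100,120,4),crop("top",350,205,100,120,4)]))
E
```

```text
(no output)
```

View pics/zs.png

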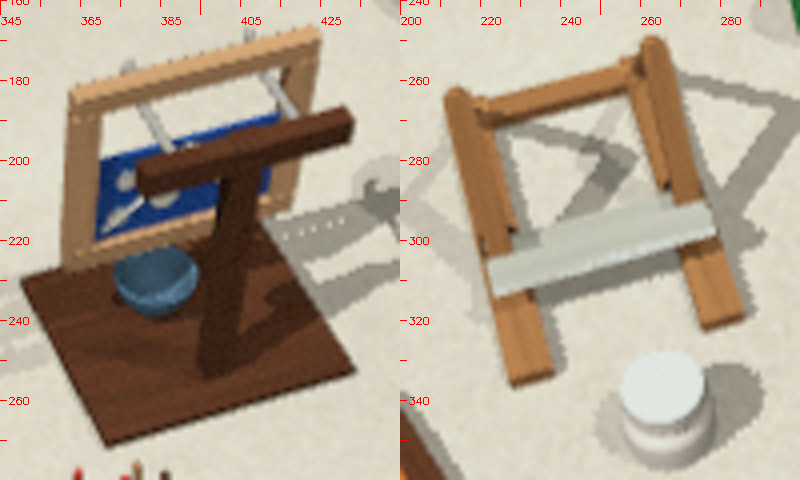

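View pics/zt.png

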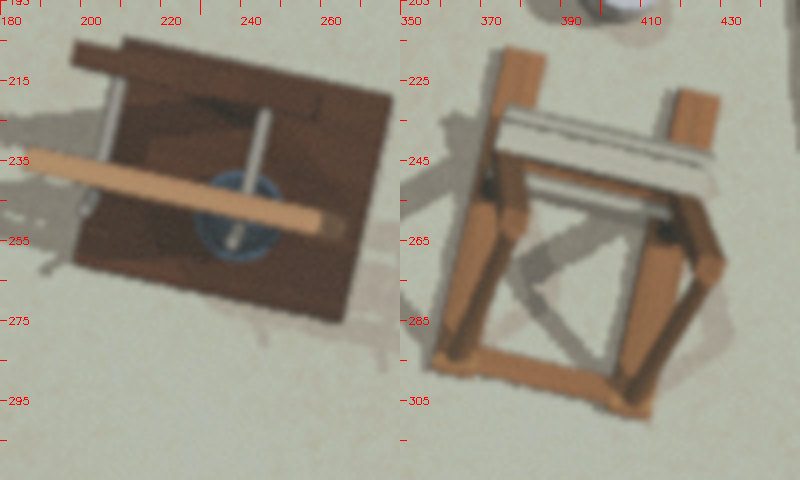

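The scene crop shows the rail's top corners at about (363,184) and (424,167), the easel upright tops at (213,263) and (262,250), the upright feet at (232,334) and (279,320), and the ledge from (223,307) to (278,293). In the top crop the rail runs from (186,234) to (261,250), the ledge from (376,236) to (427,249), and the upright feet are at (380,217) and (425,228). The candidate upright tops there are (378,260)/(428,270) or (362,292)/(407,303). Triangulating should settle which pair is right.

```bash
cat > geo.py <<'E'
import numpy as np
np.set_printoptions(precision=4,suppress=True)
C={n:np.load(f"{n}0.npz") for n in("scene","top")}
def ray(n,p):
    K,E=C[n]["intrinsics"],C[n]["extrinsics"]; d=np.linalg.solve(K,[p[0],p[1],1.]); d=E[:3,:3].T@(d*[1,-1,-1])
    return -E[:3,:3].T@E[:3,3], d/np.linalg.norm(d)
def onz(n,p,z): o,d=ray(n,p); return o+d*(z-o[2])/d[2]
def tri(ps,pt):
    (a,u),(b,v)=ray("scene",ps),ray("top",pt)
    s=np.linalg.lstsq(np.c_[u,-v],b-a,rcond=None)[0]; P,Q=a+s[0]*u,b+s[1]*v
    return (P+Q)/2, np.linalg.norm(P-Q)
def proj(n,X):
    K,E=C[n]["intrinsics"],C[n]["extrinsics"]; q=K@((E[:3,:3]@X+E[:3,3])*[1,-1,-1]); return q[:2]/q[2]
E
python3 - <<'E'
from geo import *
for k,s,t in [("railL(-y)",(363,185),(260.5,250.5)),("railR",(424,168),(186,234.5)),
 ("upR- A",(213.5,263),(428,270)),("upR- B",(213.5,263),(407,303)),("upL+ A",(262,250.5),(378,259)),("upL+ B",(262,250.5),(362,292)),
 ("ledge lip -",(223,306),(427,246)),("ledge lip +",(278,293),(376,233)),("ledge low lip -",(224.5,313),(427,246)),("ledge low +",(279,298),(376,233))]:
    print(k,*tri(s,t))
print("rail z.259",onz("top",(260.5,250),.259),onz("top",(186,234),.259))
print("rail scene z.259",onz("scene",(363.5,184),.259),onz("scene",(424,167.5),.259))
print("feet",onz("top",(375.5,217),0),onz("top",(386,218.5),0),onz("top",(419.5,227),0),onz("top",(430,229),0))
print("feet scene",onz("scene",(228,336),0),onz("scene",(238,333.5),0),onz("scene",(276,322),0),onz("scene",(286,319),0))
print("rackbase top",[onz("top",p,.012)for p in((211,204),(278,219),(265,276),(198,261))])
print("jar",onz("top",(405,199),.06))
E
```

```text
railL(-y) [0.5342 0.1301 0.2512] 0.00175344568238304
railR [0.5698 0.3065 0.254 ] 0.0002532363446436463
upR- A [ 0.4901 -0.2935  0.1578] 0.0007451010374690979
upR- B [ 0.3926 -0.2696  0.0355] 0.01228889652435095
upL+ A [ 0.5162 -0.1669  0.153 ] 0.004643289770464268
upL+ B [ 0.425  -0.1368  0.0397] 0.0010851202540766228
ledge lip - [ 0.5558 -0.3145  0.0617] 0.0004970107830235586
ledge lip + [ 0.5913 -0.1725  0.0555] 0.0016958423282937693
ledge low lip - [ 0.5579 -0.3189  0.0347] 0.0055535453378145316
ledge low + [ 0.5932 -0.1741  0.0356] 0.004558830415421402
rail z.259 [0.5347 0.1286 0.259 ] [0.5708 0.3053 0.259 ]
rail scene z.259 [0.5388 0.1292 0.259 ] [0.5723 0.3034 0.259 ]
feet [ 0.6413 -0.1796  0.    ] [ 0.6372 -0.2103  0.    ] [ 0.6134 -0.3084  0.    ] [ 0.6078 -0.3391  0.    ]
feet scene [ 0.6064 -0.3336  0.    ] [ 0.6135 -0.308   0.    ] [ 0.6355 -0.2065  0.    ] [ 0.6415 -0.1792  0.    ]
rackbase top [array([0.6728, 0.2991, 0.012 ]), array([0.6313, 0.1046, 0.012 ]), array([0.4666, 0.1395, 0.012 ]), array([0.5077, 0.3326, 0.012 ])]
jar [ 0.6871 -0.254   0.06  ]
```

Pair A is the uprights' tops, since they come out at the expected 0.153 m. The rail centre is near (0.552, 0.217) with yaw about −0.205. The easel foot is near (0.565, −0.242) with yaw about −0.22, and the ledge bed is roughly 42 mm up the slope. I'll start by raising and turning the tool.

Call:
arm_command(series="0.5 0 0 -0.05 0.0563; 0.5 0 0 -0.05 0.0563; 0.5 0 0 -0.05 0.0563; 0.5 0 0 -0.05 0.0563; 0.5 0 0 -0.05 0.0563; 0.5 0 0 -0.05 0.0563; 0.5 0 0 -0.05 0.0563; 0.5 0 0 -0.05 0.0563; 0.5 0 0 0 0; 0.5 0 0 0 0", newtons=30)

```text
clock: 1.35
position: [0.2217, 0.5842, 0.3839]
ee_rot: [0.775, 0.632, -0.001, 0.0]
ft_force: [-0.0, 0.1, 0.2]
grip_width: 0.499
grasp_force: 0.0
```

```bash
cat > go.py <<'E'
import sys,numpy as np
from workcell import manip
from scipy.spatial.transform import Rotation as R
o=manip.get_obs(); r=R.from_quat(o["ee_rot"]); y=r.as_matrix()[:,1]
a=list(map(float,sys.argv[1:]))
print("t",round(o["clock"],2),"pos",o["position"].round(4),"f",o["ft_force"].round(2),"w",round(85*o["grip_width"],1),"g",round(o["grasp_force"],1),"yang",round(np.degrees(np.arctan2(y[1],y[0])),2),"tilt",r.as_matrix()[:,2].round(3))
if a:
    d=r.inv().apply(np.array(a[:3])-o["position"]); print("tool shift norm",(d/.4).round(4), "spin deg", round(np.degrees(np.arctan2(y[1],y[0]))-a[3],2) if len(a)>3 else "")
E
python3 go.py 0.552 0.217 0.385 -11.8
python3 - <<'E'
from geo import *
print([onz("top",p,.246)for p in((199,204.5),(198,211))])
E
```

```text
t 1.35 pos [0.2217 0.5842 0.3839] f [-0.03  0.08  0.2 ] w 42.5 g 0.0 yang -11.63 tilt [-0.    -0.001 -1.   ]
tool shift norm [-0.7327  0.9938 -0.0018] spin deg 0.17
[array([0.6428, 0.2794, 0.246 ]), array([0.6271, 0.2814, 0.246 ])]
```

Call:
arm_command(series="0.5 -0.0733 0.0994 0 0; 0.5 -0.0733 0.0994 0 0; 0.5 -0.0733 0.0994 0 0; 0.5 -0.0733 0.0994 0 0; 0.5 -0.0733 0.0994 0 0; 0.5 -0.0733 0.0994 0 0; 0.5 -0.0733 0.0994 0 0; 0.5 -0.0733 0.0994 0 0; 0.5 -0.0733 0.0994 0 0; 0.5 -0.0733 0.0994 0 0")

```text
clock: 2.6
position: [0.5512, 0.2143, 0.384]
ee_rot: [0.775, 0.632, -0.001, -0.0]
ft_force: [0.4, 1.2, 0.4]
grip_width: 0.501
grasp_force: 0.0
```

```bash
python3 go.py 0.552 0.217 0.249 -11.8; python3 - <<'E'
from workcell import viewer
import cv2,numpy as np
o=[]
for n,u,v in(("scene",330,100),("top",160,170)):
    a=viewer.camera(n)["pixels"][v:v+150,u:u+100,::-1]; o.append(cv2.resize(a,None,fx=4,fy=4,interpolation=2))
cv2.imwrite("pics/a1.png",np.hstack(o))
E
```

```text
t 2.6 pos [0.5512 0.2143 0.384 ] f [0.43 1.16 0.42] w 42.6 g 0.0 yang -11.67 tilt [-0.001 -0.    -1.   ]
tool shift norm [0.0073 0.0009 0.3374] spin deg 0.13
```

View pics/a1.png

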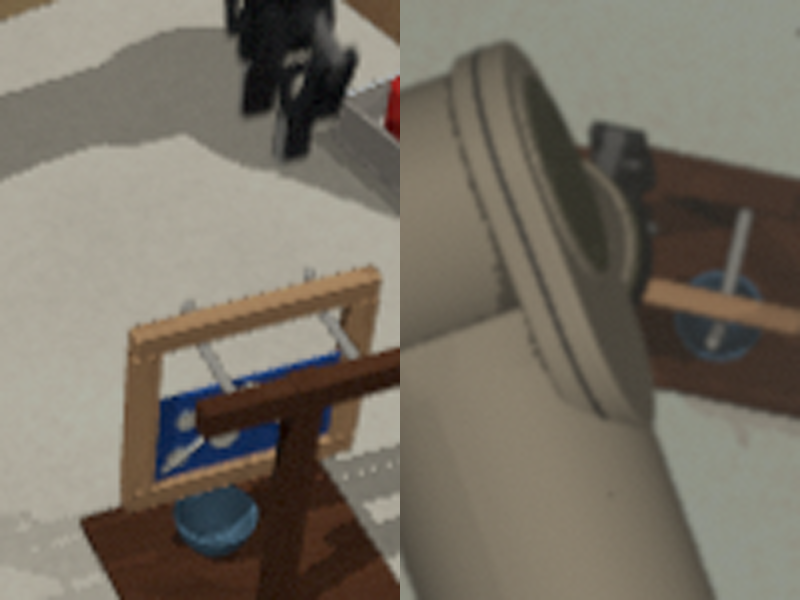

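The fingers hang above the rail, at about crop (297,100), with the hooks on either side. The arm hides part of the rail in the top view. Next is to descend and close.

Call:
arm_command(series="0.5 0.007 0.001 0.05 0.0007; 0.5 0 0 0.05 0; 0.5 0 0 0.05 0; 0.5 0 0 0.05 0; 0.5 0 0 0.05 0; 0.5 0 0 0.04 0; 0.5 0 0 0.03 0; 0.5 0 0 0.017 0; 0.5 0 0 0 0; 0.5 0 0 0 0")

```text
clock: 3.95
position: [0.5519, 0.2185, 0.2509]
ee_rot: [0.777, 0.629, 0.0, 0.0]
ft_force: [-0.3, -0.5, 0.6]
grip_width: 0.501
grasp_force: 0.0
```

Call:
arm_command(series="0.6 0 0 0 0; 0.7 0 0 0 0; 0.75 0 0 0 0; 0.8 0 0 0 0; 0.85 0 0 0 0; 0.9 0 0 0 0; 1 0 0 0 0; 1 0 0 0 0; 1 0 0 0 0; 1 0 0 0 0", newtons=35)

```text
clock: 5.2
position: [0.5517, 0.2184, 0.2504]
ee_rot: [0.777, 0.629, 0.0, -0.0]
ft_force: [-0.9, -0.3, 3.0]
grip_width: 0.155
grasp_force: 34.3
```

```bash
python3 go.py
```

```text
t 5.2 pos [0.5517 0.2184 0.2504] f [-0.85 -0.26  3.03] w 13.2 g 34.3 yang -11.99 tilt [ 0.  0. -1.]
```

The rail is gripped. I'll lift 27 mm, then draw along −x of the rack.

Call:
arm_command(series="1 0 0 -0.01 0; 1 0 0 -0.02 0; 1 0 0 -0.02 0; 1 0 0 -0.018 0; 1 0 0 0 0; 1 0 0 0 0; 1 0 0 0 0; 1 0 0 0 0; 1 0 0 0 0; 1 0 0 0 0")

```text
clock: 6.45
position: [0.5516, 0.2184, 0.2774]
ee_rot: [0.777, 0.629, -0.0, -0.0]
ft_force: [0.2, -0.3, -4.9]
grip_width: 0.157
grasp_force: 34.2
```

```bash
python3 go.py
```

```text
t 6.45 pos [0.5516 0.2184 0.2774] f [ 0.21 -0.33 -4.87] w 13.3 g 34.2 yang -11.98 tilt [-0.  0. -1.]
```

Call:
arm_command(series="1 0 -0.02 0 0; 1 0 -0.04 0 0; 1 0 -0.05 0 0; 1 0 -0.05 0 0; 1 0 -0.05 0 0; 1 0 -0.03 0 0; 1 0 0 -0.05 0; 1 0 0 -0.08 0; 1 0 0 -0.08 0; 1 0 0 -0.08 0")

```text
clock: 7.7
position: [0.4573, 0.2382, 0.3947]
ee_rot: [0.777, 0.629, 0.0, -0.0]
ft_force: [-0.3, 0.7, -4.8]
grip_width: 0.149
grasp_force: 34.5
```

```bash
python3 go.py 0.60 -0.25 0.40 -12.9; python3 - <<'E'
from workcell import viewer
import cv2,numpy as np
o=[]
for n,u,v in(("scene",280,20),("top",130,140)):
    c=viewer.camera(n); np.savez(n+"1.npz",**c)
    a=c["pixels"][v:v+200,u:u+133,::-1]; o.append(cv2.resize(a,None,fx=3,fy=3,interpolation=2))
cv2.imwrite("pics/a2.png",np.hstack(o))
E
```

```text
t 7.7 pos [0.4573 0.2382 0.3947] f [-0.35  0.75 -4.83] w 12.6 g 34.5 yang -11.99 tilt [ 0.  0. -1.]
tool shift norm [-1.1197  0.6024 -0.0137] spin deg 0.91
```

View pics/a2.png

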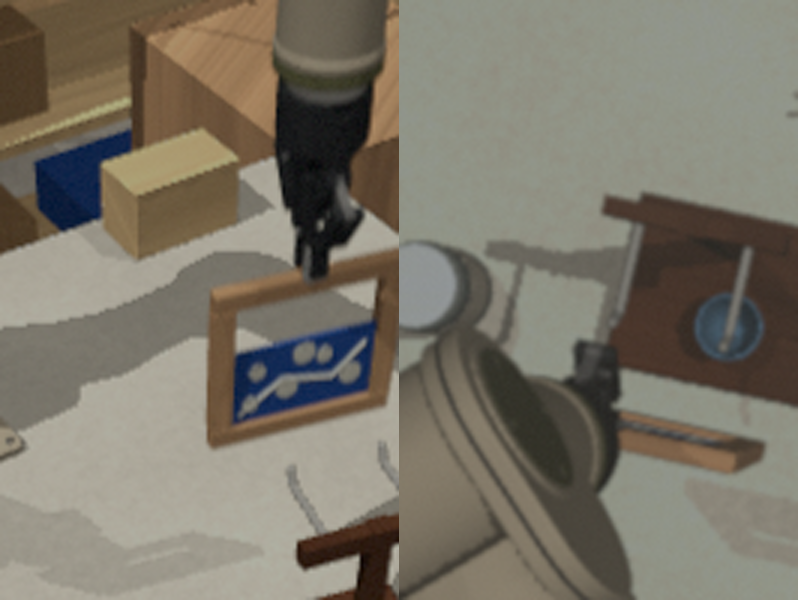

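The frame is free of the hooks and hangs upright; in the scene crop its corners are at (210,290) and (210,445). Next I'll carry it over in front of the easel.

Call:
arm_command(series="1 -0.06 0.03 0 0.0005; 1 -0.10 0.055 0 0.0005; 1 -0.13 0.07 0 0.0005; 1 -0.14 0.075 0 0.0005; 1 -0.14 0.075 0 0.0005; 1 -0.14 0.075 0 0.0005; 1 -0.13 0.07 0 0.0005; 1 -0.12 0.065 0 0.0005; 1 -0.10 0.055 0 0.0005; 1 -0.06 0.032 0 0.0005")

```text
clock: 9.05
position: [0.5956, -0.2506, 0.3913]
ee_rot: [0.783, 0.622, -0.001, -0.001]
ft_force: [0.2, 0.5, -5.0]
grip_width: 0.153
grasp_force: 34.6
```

Call:
arm_command(series="1 0 0 0.02 0; 1 0 0 0.05 0; 1 0 0 0.05 0; 1 0 0 0.05 0; 1 0 0 0.05 0; 1 0 0 0.05 0; 1 0 0 0.03 0; 1 0 0 0 0; 1 0 0 0 0; 1 0 0 0 0")

```text
clock: 10.3
position: [0.5962, -0.2482, 0.2742]
ee_rot: [0.782, 0.623, 0.0, 0.0]
ft_force: [0.4, 0.5, -4.4]
grip_width: 0.15
grasp_force: 34.6
```

```bash
python3 go.py 0.557 -0.240 0.205 -12.9; python3 - <<'E'
from workcell import viewer
import cv2,numpy as np
o=[]
for n,u,v in(("scene",190,170),("top",340,190)):
    c=viewer.camera(n); np.savez(n+"2.npz",**c)
    a=c["pixels"][v:v+150,u:u+100,::-1]; o.append(cv2.convertScaleAbs(cv2.resize(a,None,fx=4,fy=4,interpolation=2),alpha=1.3))
cv2.imwrite("pics/a3.png",np.hstack(o))
E
```

```text
t 10.3 pos [ 0.5962 -0.2482  0.2742] f [ 0.37  0.54 -4.43] w 12.8 g 34.6 yang -12.89 tilt [ 0.001 -0.    -1.   ]
tool shift norm [-0.0019 -0.1003  0.1729] spin deg 0.01
```

View pics/a3.png

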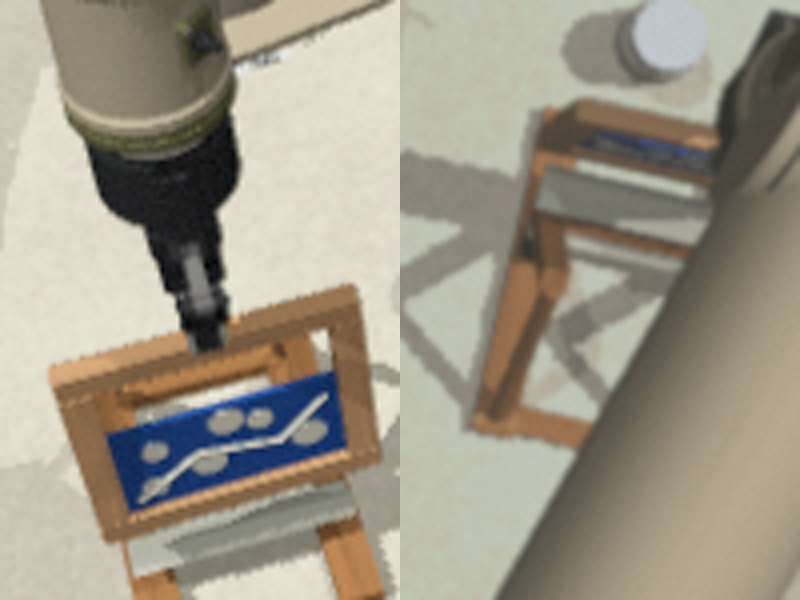

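The frame is upright in front of and above the ledge. Its bottom corners are at scene (216.5,305) and (285,285.5). I'll check it laterally against the easel.

```bash
python3 - <<'E'
from geo import *
e=np.array([.223,.975,0]); x=np.array([.975,-.223,0])
f=lambda n,P:print(n,P,"lat",round(P@e,4),"fwd",round(P@x,4))
pts=[("runner feet top",(onz("top",(375.5,217),0)+onz("top",(430,229),0))/2),
("runner inner top",(onz("top",(386,218.5),0)+onz("top",(419.5,227),0))/2),
("runner feet scene",(onz("scene",(228,336),0)+onz("scene",(286,319),0))/2),
("legs foot top",(onz("top",(360,293),.02)+onz("top",(408,304),.02))/2),
("upright tops top",(onz("top",(378,259),.153)+onz("top",(428,270),.153))/2),
("upright tops scene",(onz("scene",(213.5,263.5),.153)+onz("scene",(262,250.5),.153))/2),
("ledge top",(onz("top",(375.5,231.3),.058)+onz("top",(428.5,244.3),.058))/2),
("ledge scene lip",(onz("scene",(222,305),.058)+onz("scene",(278,291.8),.058))/2)]
for a in pts:f(*a)
bl,br=onz("scene",(216.5,305.2),.114),onz("scene",(285.2,285.5),.114)
f("frame bottom",(bl+br)/2); d=br-bl; print(np.linalg.norm(d),np.degrees(np.arctan2(-d[0],d[1])))
l,r=onz("scene",(203,262),.284),onz("scene",(279,242),.284)
f("frame top",(l+r)/2); d=r-l; print(np.linalg.norm(d),np.degrees(np.arctan2(-d[0],d[1])))
f("tcp",np.array([.5962,-.2482,.2742]))
for a,b in [((375.5,231.3),(428.5,244.3)),((374.3,242.5),(425,253.8))]:
  d=onz("top",a,.055)-onz("top",b,.055); print("ledge yaw",np.degrees(np.arctan2(-d[0],d[1])),np.linalg.norm(d))
a=onz("scene",(222,305),.058);b=onz("scene",(278,291.8),.058);d=b-a;print("ledge yaw s",np.degrees(np.arctan2(-d[0],d[1])),np.linalg.norm(d))
E
```

```text
runner feet top [ 0.6246 -0.2593  0.    ] lat -0.1136 fwd 0.6668
runner inner top [ 0.6253 -0.2593  0.    ] lat -0.1134 fwd 0.6675
runner feet scene [ 0.624  -0.2564  0.    ] lat -0.1109 fwd 0.6656
legs foot top [ 0.4062 -0.2014  0.02  ] lat -0.1058 fwd 0.441
upright tops top [ 0.5037 -0.2296  0.153 ] lat -0.1115 fwd 0.5423
upright tops scene [ 0.5012 -0.2313  0.153 ] lat -0.1138 fwd 0.5402
ledge top [ 0.5781 -0.2457  0.058 ] lat -0.1107 fwd 0.6184
ledge scene lip [ 0.5695 -0.2427  0.058 ] lat -0.1096 fwd 0.6094
frame bottom [ 0.6004 -0.2468  0.114 ] lat -0.1067 fwd 0.6405
0.17765584862684475 -12.336040762074738
frame top [ 0.5982 -0.2466  0.284 ] lat -0.107 fwd 0.6382
0.1758320154936867 -12.660940179716487
tcp [ 0.5962 -0.2482  0.2742] lat -0.109 fwd 0.6366
ledge yaw -13.221899552296595 0.15273690058481948
ledge yaw -11.99130472696501 0.1452137727240576
ledge yaw s -15.798483425025136 0.1498602716031984
```

```bash
python3 go.py 0.5504 -0.2403 0.245 -13.2
```

```text
t 10.4 pos [ 0.5961 -0.2481  0.274 ] f [ 0.2  -1.09 -5.52] w 13.0 g 34.6 yang -12.89 tilt [ 0.001 -0.    -1.   ]
tool shift norm [-0.0064 -0.1159  0.0724] spin deg 0.31
```

Call:
arm_command(series="1 -0.001 -0.012 0.007 0.0017; 1 -0.001 -0.016 0.01 0; 1 -0.001 -0.016 0.01 0; 1 -0.001 -0.016 0.01 0; 1 -0.001 -0.016 0.01 0; 1 -0.001 -0.016 0.01 0; 1 0 -0.014 0.01 0; 1 0 -0.01 0.005 0; 1 0 0 0 0; 1 0 0 0 0")

```text
clock: 11.65
position: [0.5505, -0.2397, 0.2448]
ee_rot: [0.784, 0.621, 0.0, 0.0]
ft_force: [-0.4, 0.2, -5.2]
grip_width: 0.155
grasp_force: 34.6
```

```bash
python3 go.py
```

```text
t 11.65 pos [ 0.5505 -0.2397  0.2448] f [-0.41  0.16 -5.21] w 13.2 g 34.6 yang -13.18 tilt [ 0. -0. -1.]
```

Call:
arm_command(series="1 0 -0.002 0 0; 1 0 -0.002 0 0; 1 0 -0.002 0 0; 1 0 -0.002 0 0; 1 0 -0.002 0 0; 1 0 0 0 0; 1 0 0 0 0; 1 0 0 0 0; 1 0 0 0 0; 1 0 0 0 0")

```text
clock: 12.9
position: [0.5464, -0.2388, 0.2447]
ee_rot: [0.784, 0.621, 0.0, -0.0]
ft_force: [0.3, -0.6, -4.3]
grip_width: 0.149
grasp_force: 34.7
```

```bash
python3 go.py
```

```text
t 12.9 pos [ 0.5464 -0.2388  0.2447] f [ 0.3  -0.63 -4.28] w 12.6 g 34.7 yang -13.19 tilt [ 0.  0. -1.]
```

No contact yet, so I'll go on in 4 mm steps.

Call:
arm_command(series="1 0 -0.002 0 0; 1 0 -0.002 0 0; 1 0 -0.002 0 0; 1 0 -0.002 0 0; 1 0 -0.002 0 0; 1 0 0 0 0; 1 0 0 0 0; 1 0 0 0 0; 1 0 0 0 0; 1 0 0 0 0")

```text
clock: 14.15
position: [0.5425, -0.2379, 0.2447]
ee_rot: [0.784, 0.621, 0.0, -0.0]
ft_force: [0.7, -1.4, -3.9]
grip_width: 0.148
grasp_force: 34.8
```

```bash
python3 go.py
```

```text
t 14.15 pos [ 0.5425 -0.2379  0.2447] f [ 0.72 -1.37 -3.9 ] w 12.6 g 34.8 yang -13.19 tilt [ 0.  0. -1.]
```

Call:
arm_command(series="1 0 -0.002 0 0; 1 0 -0.002 0 0; 1 0 -0.002 0 0; 1 0 -0.002 0 0; 1 0 0 0 0; 1 0 0 0 0; 1 0 0 0 0; 1 0 0 0 0; 1 0 0 0 0; 1 0 0 0 0")

```text
clock: 15.4
position: [0.5394, -0.2372, 0.2447]
ee_rot: [0.784, 0.621, 0.0, -0.0]
ft_force: [1.4, -1.5, -3.0]
grip_width: 0.149
grasp_force: 34.9
```

```bash
python3 go.py
```

```text
t 15.4 pos [ 0.5394 -0.2372  0.2447] f [ 1.41 -1.54 -3.02] w 12.7 g 34.9 yang -13.19 tilt [ 0.  0. -1.]
```

The back of the frame met the uprights at about 1 N. That puts the face foot near 0.610 along the easel axis. I'll back off and go down to feel for the bed.

```bash
python3 go.py 0.5608 -0.2424 0.222 -13.2
```

```text
t 15.4 pos [ 0.5394 -0.2372  0.2447] f [ 1.41 -1.54 -3.02] w 12.7 g 34.9 yang -13.19 tilt [ 0.  0. -1.]
tool shift norm [-0.0005  0.0552  0.0567] spin deg 0.01
```

Call:
arm_command(series="1 0 0.015 0 0; 1 0 0.02 0 0; 1 0 0.02 0 0; 1 0 0 0.01 0; 1 0 0 0.01 0; 1 0 0 0.01 0; 1 0 0 0.01 0; 1 0 0 0.01 0; 1 0 0 0.006 0; 1 0 0 0 0")

```text
clock: 16.65
position: [0.5607, -0.2421, 0.2221]
ee_rot: [0.784, 0.621, -0.0, -0.0]
ft_force: [0.1, -1.0, -3.6]
grip_width: 0.152
grasp_force: 34.6
```

```bash
python3 go.py; python3 - <<'E'
from workcell import viewer
import cv2,numpy as np
o=[]
for n,u,v in(("scene",190,190),("top",340,190)):
    c=viewer.camera(n); np.savez(n+"3.npz",**c)
    a=c["pixels"][v:v+150,u:u+100,::-1]; o.append(cv2.convertScaleAbs(cv2.resize(a,None,fx=4,fy=4,interpolation=2),alpha=1.3))
cv2.imwrite("pics/a4.png",np.hstack(o))
E
```

```text
t 16.65 pos [ 0.5607 -0.2421  0.2221] f [ 0.07 -1.01 -3.64] w 12.9 g 34.6 yang -13.19 tilt [-0.  0. -1.]
```

View pics/a4.png

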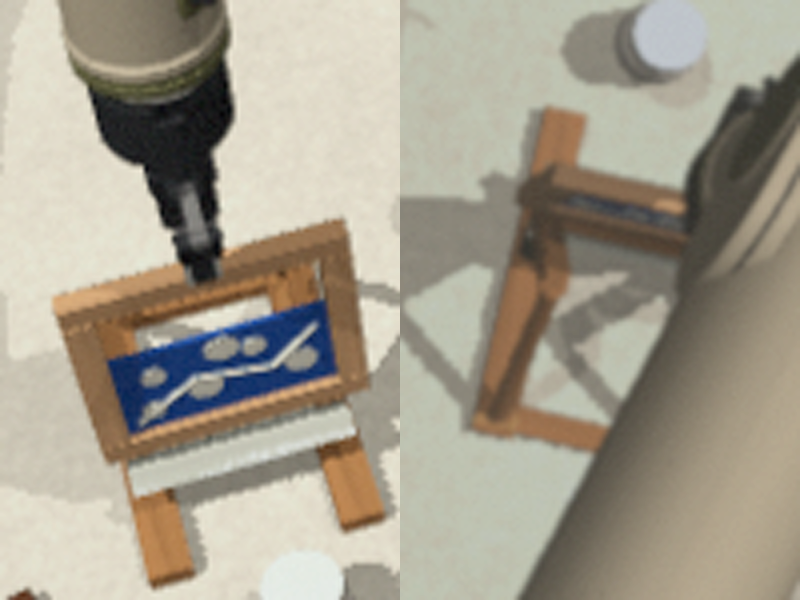

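The frame bottom runs from (110,462) to (369,385) in the crop and the ledge from (130,462) to (355,405). So it is centred within about 2 mm and just above and behind the lip. I'll feel downward.

Call:
arm_command(series="1 0 0 0.0025 0; 1 0 0 0.0025 0; 1 0 0 0.0025 0; 1 0 0 0.0025 0; 1 0 0 0.0025 0; 1 0 0 0.0025 0; 1 0 0 0.0025 0; 1 0 0 0 0; 1 0 0 0 0; 1 0 0 0 0")

```text
clock: 18.0
position: [0.5608, -0.2422, 0.2153]
ee_rot: [0.784, 0.621, 0.0, 0.0]
ft_force: [-1.1, -0.5, -4.0]
grip_width: 0.149
grasp_force: 34.6
```

```bash
python3 go.py
```

```text
t 18.0 pos [ 0.5608 -0.2422  0.2153] f [-1.13 -0.46 -4.01] w 12.7 g 34.6 yang -13.19 tilt [ 0.  0. -1.]
```

Call:
arm_command(series="1 0 0 0.0025 0; 1 0 0 0.0025 0; 1 0 0 0.0025 0; 1 0 0 0.0025 0; 1 0 0 0.0025 0; 1 0 0 0 0; 1 0 0 0 0; 1 0 0 0 0; 1 0 0 0 0; 1 0 0 0 0")

```text
clock: 19.25
position: [0.5607, -0.2422, 0.2103]
ee_rot: [0.784, 0.621, 0.0, -0.0]
ft_force: [-0.2, -0.2, -4.5]
grip_width: 0.151
grasp_force: 34.6
```

```bash
python3 go.py
```

```text
t 19.25 pos [ 0.5607 -0.2422  0.2103] f [-0.24 -0.19 -4.45] w 12.8 g 34.6 yang -13.19 tilt [ 0.  0. -1.]
```

Call:
arm_command(series="1 0 0 0.002 0; 1 0 0 0.002 0; 1 0 0 0.002 0; 1 0 0 0.002 0; 1 0 0 0.002 0; 1 0 0 0 0; 1 0 0 0 0; 1 0 0 0 0; 1 0 0 0 0; 1 0 0 0 0")

```text
clock: 20.5
position: [0.5624, -0.2418, 0.2083]
ee_rot: [0.783, 0.622, 0.002, 0.001]
ft_force: [0.5, 3.5, 12.0]
grip_width: 0.154
grasp_force: 36.9
```

```bash
python3 go.py
```

```text
t 20.5 pos [ 0.5624 -0.2418  0.2083] f [ 0.45  3.48 11.97] w 13.1 g 36.9 yang -13.13 tilt [ 0.004  0.    -1.   ]
```

That is the bed: the bottom is at about 0.048 m, so zl is near 45 mm. I'll ease the load off.

Call:
arm_command(series="1 0 0 -0.002 0; 1 0 0 -0.002 0; 1 0 0 -0.0015 0; 1 0 0 0 0; 1 0 0 0 0; 1 0 0 0 0; 1 0 0 0 0; 1 0 0 0 0; 1 0 0 0 0; 1 0 0 0 0")

```text
clock: 21.75
position: [0.5609, -0.2421, 0.2087]
ee_rot: [0.784, 0.621, 0.0, 0.0]
ft_force: [0.7, 2.9, 6.5]
grip_width: 0.151
grasp_force: 36.1
```

```bash
python3 go.py
```

```text
t 21.75 pos [ 0.5609 -0.2421  0.2087] f [0.69 2.91 6.5 ] w 12.9 g 36.1 yang -13.18 tilt [ 0.  0. -1.]
```

Call:
arm_command(series="1 0 0 -0.001 0; 1 0 0 -0.001 0; 1 0 0 0 0; 1 0 0 0 0; 1 0 0 0 0; 1 0 0 0 0; 0.9 0 0 0 0; 0.86 0 0 0 0; 0.83 0 0 0 0; 0.82 0 0 0 0", newtons=20)

```text
clock: 23.0
position: [0.5608, -0.2426, 0.2095]
ee_rot: [0.784, 0.621, 0.0, 0.0]
ft_force: [-0.1, 0.0, 0.0]
grip_width: 0.18
grasp_force: 0.1
```

```bash
python3 go.py
```

```text
t 23.0 pos [ 0.5608 -0.2426  0.2095] f [-0.12  0.05  0.  ] w 15.3 g 0.1 yang -13.21 tilt [ 0. -0. -1.]
```

Call:
arm_command(series="0.8 0 0 0 0; 0.77 0 0 0 0; 0.74 0 0 0 0; 0.71 0 0 0 0; 0.68 0 0 0 0; 0.65 0 0 0 0; 0.65 0 -0.003 0 0; 0.65 0 -0.004 0.0005 0; 0.65 0 -0.005 0.001 0; 0.65 0 -0.005 0.001 0")

```text
clock: 24.25
position: [0.554, -0.2406, 0.2082]
ee_rot: [0.784, 0.621, 0.0, -0.0]
ft_force: [-0.9, -0.1, 0.4]
grip_width: 0.342
grasp_force: 0.1
```

```bash
python3 go.py;  python3 - <<'E'
from workcell import viewer
import cv2,numpy as np
o=[]
for n,u,v in(("scene",190,190),("top",340,190)):
    c=viewer.camera(n); np.savez(n+"4.npz",**c)
    a=c["pixels"][v:v+150,u:u+100,::-1]; o.append(cv2.convertScaleAbs(cv2.resize(a,None,fx=4,fy=4,interpolation=2),alpha=1.3))
cv2.imwrite("pics/a5.png",np.hstack(o))
E
```

```text
t 24.25 pos [ 0.554  -0.2406  0.2082] f [-0.95 -0.09  0.41] w 29.1 g 0.1 yang -13.19 tilt [ 0.  0. -1.]
```

View pics/a5.png

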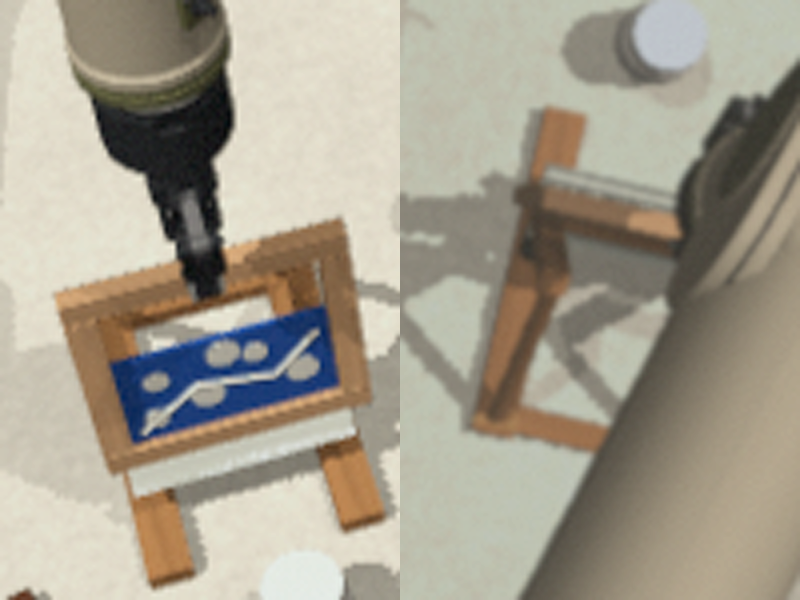

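The frame stands on the ledge and is starting to lean on the near finger. I'll carry it back slowly.

Call:
arm_command(series="0.65 0 -0.006 0.001 0; 0.65 0 -0.006 0.001 0; 0.65 0 -0.006 0.001 0; 0.65 0 -0.006 0.001 0; 0.65 0 -0.006 0.001 0; 0.65 0 -0.006 0.001 0; 0.65 0 -0.006 0.001 0; 0.65 0 -0.006 0.001 0; 0.65 0 -0.006 0.001 0; 0.65 0 -0.006 0.001 0")

```text
clock: 25.6
position: [0.5307, -0.2351, 0.2043]
ee_rot: [0.784, 0.621, 0.0, 0.0]
ft_force: [0.0, -0.2, 0.5]
grip_width: 0.347
grasp_force: 0.0
```

```bash
python3 go.py
```

```text
t 25.6 pos [ 0.5307 -0.2351  0.2043] f [ 0.03 -0.22  0.51] w 29.5 g 0.0 yang -13.19 tilt [ 0.  0. -1.]
```

Call:
arm_command(series="0.65 0 -0.005 0.001 0; 0.65 0 -0.005 0.001 0; 0.65 0 -0.005 0.001 0; 0.65 0 -0.005 0.001 0; 0.65 0 -0.005 0.001 0; 0.65 0 -0.005 0.001 0; 0.65 0 -0.005 0.001 0; 0.65 0 -0.004 0.001 0; 0.65 0 0 0 0; 0.65 0 0 0 0")

```text
clock: 26.85
position: [0.5157, -0.2316, 0.2011]
ee_rot: [0.784, 0.621, 0.0, 0.0]
ft_force: [-0.4, -0.1, 0.1]
grip_width: 0.352
grasp_force: 0.0
```

```bash
python3 go.py;  python3 - <<'E'
from workcell import viewer
import cv2,numpy as np
o=[]
for n,u,v in(("scene",190,190),("top",340,190)):
    c=viewer.camera(n); np.savez(n+"5.npz",**c)
    a=c["pixels"][v:v+150,u:u+100,::-1]; o.append(cv2.convertScaleAbs(cv2.resize(a,None,fx=4,fy=4,interpolation=2),alpha=1.3))
cv2.imwrite("pics/a6.png",np.hstack(o))
E
```

```text
t 26.85 pos [ 0.5157 -0.2316  0.2011] f [-0.43 -0.06  0.13] w 29.9 g 0.0 yang -13.19 tilt [ 0.  0. -1.]
```

View pics/a6.png

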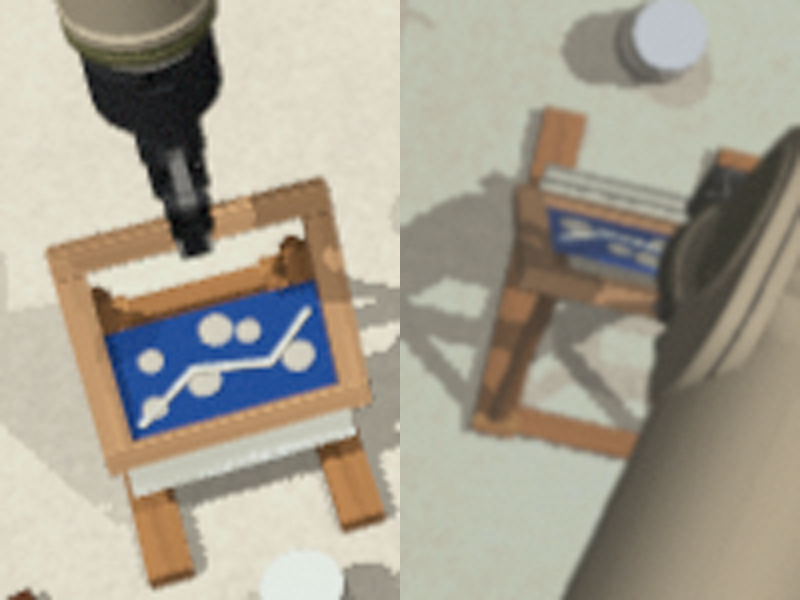

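The frame is leaning most of the way back, with its bottom on the ledge and centred. I've used all my picture views, so from here I'll go by numbers. I'll continue to the uprights, tracking the rail and the blue mask.

Call:
arm_command(series="0.65 0 -0.003 0.0005 0; 0.65 0 -0.004 0.0005 0; 0.65 0 -0.004 0.0005 0; 0.65 0 -0.004 0.0005 0; 0.65 0 -0.003 0.0005 0; 0.65 0 -0.003 0 0; 0.65 0 -0.003 0 0; 0.65 0 -0.003 0 0; 0.65 0 -0.003 0 0; 0.65 0 0 0 0")

```text
clock: 28.2
position: [0.5038, -0.2289, 0.2001]
ee_rot: [0.784, 0.621, 0.0, -0.0]
ft_force: [0.2, 1.2, -0.9]
grip_width: 0.349
grasp_force: 0.0
```

```bash
cat > blue.py <<'E'
import numpy as np,cv2,sys
from geo import *
from workcell import viewer
def quad(a):
    a=a[200:330,190:300]; h=cv2.cvtColor(a,cv2.COLOR_RGB2HSV)
    m=cv2.inRange(h,(105,120,40),(130,255,255)); m=cv2.morphologyEx(m,cv2.MORPH_CLOSE,np.ones((9,9)))
    c=max(cv2.findContours(m,0,2)[0],key=cv2.contourArea)
    (cx,cy),s,an=cv2.minAreaRect(c)
    return round(cx+190,1),round(cy+200,1),np.round(s,1),round(an,1),cv2.contourArea(c)
for k in "45": print(k,*quad(np.load(f"scene{k}.npz")["pixels"]))
c=viewer.camera("scene"); np.savez(f"scene{sys.argv[1]}.npz",**c); print("now",*quad(c["pixels"]))
E
python3 blue.py 6; python3 go.py
```

```text
4 246.4 282.9 [20.  54.8] 74.4 1001.0
5 245.2 279.2 [26.3 53.7] 74.7 1312.5
now 245.2 279.2 [26.3 53.7] 74.5 1317.0
t 28.25 pos [ 0.5039 -0.2288  0.2001] f [-0.99 -0.19 -0.98] w 29.7 g 0.0 yang -13.19 tilt [ 0.  0. -1.]
```

Call:
arm_command(series="0.65 0 -0.003 0 0; 0.65 0 -0.003 0 0; 0.65 0 -0.003 0 0; 0.65 0 -0.003 0 0; 0.64 0 0 0 0; 0.62 0 0 0 0; 0.60 0 0 0 0; 0.58 0 0 0 0; 0.55 0 0 0 0; 0.5 0 0 0 0")

```text
clock: 29.5
position: [0.4992, -0.2278, 0.2001]
ee_rot: [0.784, 0.621, 0.0, -0.0]
ft_force: [0.4, 0.2, 0.3]
grip_width: 0.497
grasp_force: 0.0
```

```bash
python3 blue.py 7; python3 go.py
```

```text
4 246.4 282.9 [20.  54.8] 74.4 1001.0
5 245.2 279.2 [26.3 53.7] 74.7 1312.5
now 245.2 279.1 [26.4 53.7] 74.5 1316.0
t 29.55 pos [ 0.4992 -0.2278  0.2001] f [-0.38 -0.14 -0.66] w 42.6 g 0.0 yang -13.19 tilt [-0.  0. -1.]
```

```bash
python3 - <<'E'
from geo import *
import cv2
c=C["scene"]; K,E=c["intrinsics"],c["extrinsics"]
obj=np.array([[-7.5,-90,170],[-7.5,90,170],[7.5,90,0],[7.5,-90,0]])/1000
F=np.diag([1.,-1,-1])
def pnp(q):
    q=np.array(q,float)/4+[190,190]
    _,rv,t=cv2.solvePnP(obj,q,K,None,flags=cv2.SOLVEPNP_ITERATIVE)
    R=E[:3,:3].T@F@cv2.Rodrigues(rv)[0]; T=E[:3,:3].T@(F@t[:,0]-E[:3,3])
    e=np.array([.228,.974,0]);x=np.array([.974,-.228,0])
    z=R[:,2]; print("origin",T,"fwd",T@x,"lat",T@e,"tilt",np.arctan2(-z@x,z[2]),"roll",z@e,"yaw",np.degrees(np.arctan2(-R[0,1],R[1,1])), "err",np.abs(cv2.projectPoints(obj,rv,t,K,None)[0][:,0]-q).max())
pnp([(55,298),(342,220),(369,385),(110,462)])
pnp([(48,249),(325,178),(371,402),(112,474)])
# predicted flush pose in image
th=.38; psi=-.23
for foot in(.606,.610,.614):
  o=foot*np.array([.974,-.228,0])-.1115*np.array([.228,.974,0])
  h=np.array([np.cos(psi),np.sin(psi),0]);X=h*np.cos(th)+[0,0,np.sin(th)];Z=-h*np.sin(th)+[0,0,np.cos(th)];Y=np.array([-np.sin(psi),np.cos(psi),0])
  print(foot,[((proj("scene",o+X*(p[0]+.0075)+Y*p[1]+Z*(p[2]+.045))-190)*4).round(0) for p in obj])
E
```

```text
origin [ 0.54   -0.2333  0.0368] fwd 0.5792084765060266 lat -0.104138112936185 tilt -0.05271463169174806 roll -0.010171319975902659 yaw -12.378167565762341 err 0.13637320716600243
origin [ 0.5473 -0.2361  0.0273] fwd 0.586911449425768 lat -0.10512622796680038 tilt 0.34285593522224433 roll 0.0022239313316808618 yaw -12.720832131112257 err 0.13391229193319987
0.606 [array([ 34., 241.]), array([314., 170.]), array([364., 401.]), array([100., 474.])]
0.61 [array([ 35., 245.]), array([315., 175.]), array([366., 405.]), array([101., 479.])]
0.614 [array([ 36., 250.]), array([317., 179.]), array([367., 410.]), array([102., 483.])]
```

The mask shows the frame hasn't moved for the last 2.5 s while the fingers drew back, so it rests on the uprights. The measured tilt change is about 0.39 rad against 0.38 expected. I'll retract upward and towards the robot, then check with both views.

Call:
arm_command(series="0.5 0 0 -0.02 0; 0.5 0 0 -0.04 0; 0.5 0 0 -0.06 0; 0.5 0 0 -0.08 0; 0.5 0 0 -0.08 0; 0.5 0.1 0 -0.08 0; 0.5 0.13 0 -0.05 0; 0.5 0.13 0 0 0; 0.5 0.13 0 0 0; 0.5 0.12 0 0 0")

```text
clock: 30.8
position: [0.5551, 0.0116, 0.3656]
ee_rot: [0.784, 0.621, 0.001, 0.0]
ft_force: [0.8, 0.2, 0.6]
grip_width: 0.499
grasp_force: 0.0
```

```bash
python3 blue.py 8; python3 go.py; python3 - <<'E'
from workcell import viewer
from geo import *
import cv2
c=viewer.camera("top"); np.savez("top8.npz",**c)
s=np.load("scene8.npz")["pixels"]; t=c["pixels"]
# colour profile along world easel axis (projected at given height), lateral offsets at +-40 mm and through stile
x=np.array([.974,-.228,0]);e=np.array([.228,.974,0])
for nm,im,v in (("top",t,0),("scene",s,0)):
  for name,ref in (("before",C[nm]["pixels"]),("now",im)):
    for lat in (-.075,.075):
      out=[]
      for f in np.arange(.50,.66,.004):
        p=proj(nm,(f)*x+(-.1115+lat)*e+[0,0,.10]); q=cv2.getRectSubPix(ref,(1,1),(float(p[0]),float(p[1])))[0,0]
        out.append("%d/%d/%d"%tuple(q//10))
      print(nm,name,lat,*out)
E
```

```text
4 246.4 282.9 [20.  54.8] 74.4 1001.0
5 245.2 279.2 [26.3 53.7] 74.7 1312.5
now 245.1 279.3 [26.3 53.7] 74.9 1313.5
t 30.85 pos [0.5559 0.0194 0.3646] f [-0.31  6.76 -0.96] w 42.5 g 0.0 yang -12.69 tilt [ 0.     0.002 -1.   ]
top before -0.075 13/13/12 13/13/12 12/12/11 11/10/9 10/9/8 9/8/7 8/7/5 8/6/5 10/7/5 10/7/5 10/7/5 10/7/5 9/7/5 7/6/4 8/6/5 9/8/7 11/11/10 13/13/12 13/14/12 13/14/13 13/14/13 13/14/12 14/14/13 13/14/12 13/14/12 13/14/12 13/14/12 13/13/12 13/14/12 13/14/12 13/13/12 13/14/12 13/13/12 13/14/12 13/14/12 13/13/12 13/13/12 13/14/12 13/14/13 13/14/12 13/14/12
top before 0.075 9/7/5 9/7/5 10/7/5 10/7/5 11/8/5 11/8/5 11/8/6 11/8/6 11/8/6 11/8/5 11/8/5 9/7/5 7/5/4 5/5/4 5/4/4 6/5/4 6/5/4 7/5/4 7/6/4 7/6/4 7/6/4 8/7/6 12/12/10 13/13/12 13/13/12 13/13/12 12/12/11 11/11/10 12/12/11 10/10/9 11/8/6 11/8/6 11/8/6 11/8/6 11/8/6 11/8/6 11/8/6 11/8/6 12/8/6 12/11/9 13/14/12
top now -0.075 14/14/13 14/14/12 13/13/11 12/11/10 11/9/8 9/8/7 9/7/6 8/6/5 9/7/5 12/9/7 13/10/7 12/10/7 10/8/6 8/7/5 6/5/4 6/5/4 6/5/5 7/6/5 8/7/5 9/7/6 10/8/6 10/8/6 10/8/6 10/9/7 12/11/9 14/14/12 14/14/13 14
[... 1114 characters left out ...]
10 11/11/10 11/11/10 11/10/9 11/10/8
scene now -0.075 14/11/7 14/11/7 14/11/8 14/11/8 14/11/8 14/11/8 14/11/8 14/11/8 14/11/8 14/11/8 14/11/8 15/11/8 15/11/8 15/11/8 15/11/8 15/11/8 15/11/8 15/11/8 15/12/8 15/11/8 15/12/8 15/12/8 15/12/8 15/12/8 15/12/8 15/12/8 15/11/8 15/12/8 15/11/8 15/11/8 15/11/8 15/11/8 14/11/8 14/10/7 13/10/7 14/11/7 14/13/11 14/13/12 14/13/11 14/14/12 15/14/12
scene now 0.075 9/6/4 10/7/4 10/7/4 10/7/4 10/7/4 10/7/4 10/7/4 9/7/5 6/6/9 3/6/10 3/5/10 4/6/10 5/6/10 5/6/10 6/6/9 6/6/9 7/7/9 7/7/9 9/8/9 9/8/9 10/9/8 10/9/8 11/9/8 13/10/8 13/10/8 12/10/8 14/11/8 14/11/8 14/11/8 14/11/8 15/11/8 15/11/8 14/11/8 14/11/8 14/11/8 13/11/8 12/11/9 11/11/10 11/11/10 11/10/9 11/10/8
```

The rail's top surface in the top view comes out near 0.55 along the axis, against about 0.54 expected. I'll calibrate that reading against the earlier image where the frame's pose was known.

```bash
python3 - <<'E'
from geo import *
import cv2
x=np.array([.974,-.228,0]);e=np.array([.228,.974,0])
def prof(k,z,lats,f0,f1):
    im=cv2.cvtColor(np.load(f"top{k}.npz")["pixels"],cv2.COLOR_RGB2GRAY) if 0 else np.load(f"top{k}.npz")["pixels"]
    for lat in lats:
        fs=np.arange(f0,f1,.003); P=[proj("top",f*x+(-.1115+lat)*e+[0,0,z]) for f in fs]
        m=np.array(P,np.float32)
        v=cv2.remap(im,m[:,0].reshape(1,-1),m[:,1].reshape(1,-1),cv2.INTER_CUBIC)[0].astype(int)
        print(k,lat,"|",*[f"{f*1000:.0f}:{a},{b}" for f,a,b in zip(fs,v[:,0],v[:,2])])
T3=np.array([.5607,-.2421,.2221]); print("tcp3 fwd",T3@x,"lat",T3@e)
prof(3,.2307,(.04,.065),.575,.63)
prof(8,.2025,(-.06,-.03,.03,.06),.51,.58)
# uprights tops / ledge in initial image
prof(0,.153,(-.065,.065),.52,.58)
print("ledge z .055 ->"); prof(0,.055,(-.03,.03),.57,.65); prof(8,.055,(-.03,.03),.57,.65)
E
```

```text
tcp3 fwd 0.6013206 lat -0.1079658
3 0.04 | 575:59,40 578:71,48 581:77,54 584:64,58 587:64,64 590:57,59 593:76,55 596:98,60 599:102,63 602:101,62 605:102,68 608:123,105 611:145,135 614:147,136 617:146,136 620:146,136 623:146,136 626:146,137 629:146,136
3 0.065 | 575:64,43 578:75,50 581:78,55 584:62,57 587:56,59 590:54,53 593:78,54 596:100,62 599:104,64 602:100,61 605:104,72 608:126,112 611:143,134 614:147,138 617:147,139 620:146,137 623:146,137 626:146,135 629:145,134
8 -0.06 | 510:134,117 513:136,120 516:137,120 519:135,118 522:134,118 525:133,117 528:124,103 531:126,81 534:129,75 537:131,77 540:125,74 543:107,65 546:95,60 549:91,58 552:90,57 555:96,60 558:101,63 561:102,62 564:102,62 567:102,62 570:102,64 573:112,85 576:129,111 579:142,131
8 -0.03 | 510:113,58 513:114,60 516:115,61 519:113,59 522:108,55 525:101,54 528:103,59 531:122,74 534:131,77 537:130,77 540:128,75 543:113,68 546:92,59 549:68,46 552:49,40 555:52,70 558:48,92 561:44,86 564:47,81 567:49,80 570:47,80 573:43,77 576:43,72 579:48,68
8 0.03 | 510:147,139 513:145,137 516:143,131 519:136,119 522:120,106 525:96,82 528:100,
[... 1459 characters left out ...]
0:139,131 633:138,130 636:139,129 639:138,129 642:138,129 645:140,130 648:139,129
8 -0.03 | 570:45,86 573:42,78 576:44,78 579:71,92 582:103,111 585:88,98 588:49,79 591:54,77 594:93,76 597:116,71 600:107,64 603:110,84 606:127,112 609:115,105 612:111,102 615:131,121 618:125,114 621:109,100 624:107,95 627:107,94 630:105,93 633:108,95 636:108,95 639:106,94 642:109,97 645:110,98 648:108,96
8 0.03 | 570:44,85 573:43,78 576:43,78 579:57,87 582:82,102 585:87,102 588:61,87 591:62,78 594:99,76 597:121,75 600:105,65 603:111,86 606:125,111 609:109,99 612:110,102 615:130,120 618:123,113 621:118,109 624:135,127 627:146,137 630:147,137 633:145,136 636:146,135 639:146,137 642:146,136 645:144,134 648:144,134
```

The reading calibrates well. The rail top now spans 0.529–0.543, against 0.530–0.544 predicted for flush, and the uprights' top edge is at 0.548, so the frame is flush. One last check: lateral centring and whether the other things moved.

```bash
python3 - <<'E'
from geo import *
import cv2
x=np.array([.974,-.228,0]);e=np.array([.228,.974,0])
def prof(k,f,z,l0,l1):
    im=np.load(f"top{k}.npz")["pixels"]; ls=np.arange(l0,l1,.003)
    m=np.array([proj("top",f*x+l*e+[0,0,z]) for l in ls],np.float32)
    v=cv2.remap(im,m[:,0].reshape(1,-1),m[:,1].reshape(1,-1),cv2.INTER_CUBIC)[0].astype(int)
    print(k,f,"|",*[f"{l*1000:.0f}:{a},{b}" for l,a,b in zip(ls,v[:,0],v[:,2])])
print("rail ends");prof(8,.536,.2025,-.22,-.19);prof(8,.536,.2025,-.035,-.005)
print("upright tops");prof(0,.541,.15,-.20,-.15);prof(0,.541,.15,-.075,-.03)
print("ledge ends");prof(0,.600,.05,-.205,-.175);prof(0,.600,.05,-.055,-.025)
d=cv2.absdiff(np.load("top0.npz")["pixels"],np.load("top8.npz")["pixels"]).max(2)
n,_,st,_=cv2.connectedComponentsWithStats((d>45).astype(np.uint8)); print([s.tolist() for s in st[1:] if s[4]>25])
E
python3 go.py
```

```text
rail ends
8 0.536 | -220:146,136 -217:146,134 -214:146,135 -211:146,135 -208:145,135 -205:146,137 -202:145,137 -199:143,134 -196:135,109 -193:130,80
8 0.536 | -35:135,80 -32:133,77 -29:134,78 -26:135,79 -23:135,80 -20:131,77 -17:103,64 -14:77,49 -11:78,46 -8:79,53
upright tops
0 0.541 | -200:138,128 -197:138,129 -194:138,129 -191:138,128 -188:139,128 -185:133,116 -182:116,79 -179:104,54 -176:101,54 -173:101,53 -170:104,55 -167:95,50 -164:69,42 -161:71,54 -158:93,67 -155:102,57 -152:109,56
0 0.541 | -75:131,122 -72:139,129 -69:139,129 -66:138,130 -63:139,131 -60:135,123 -57:133,115 -54:125,98 -51:109,64 -48:102,53 -45:100,55 -42:104,56 -39:104,56 -36:90,51 -33:79,47
ledge ends
0 0.6 | -205:139,128 -202:139,128 -199:139,128 -196:138,127 -193:136,124 -190:131,118 -187:131,115 -184:135,119 -181:135,122 -178:135,123
0 0.6 | -55:137,126 -52:136,125 -49:137,125 -46:136,125 -43:136,125 -40:138,126 -37:135,123 -34:113,102 -31:86,63 -28:79,48
[[272, 193, 58, 65, 659], [333, 199, 4, 59, 89], [270, 218, 6, 28, 117], [171, 233, 25, 10, 76], [203, 236, 57, 17, 319], [375, 238, 66, 39, 423], [383, 246, 42, 17, 98], [382, 250, 17, 6, 51], [384, 256, 12, 8, 52], [327, 261, 4, 19, 35], [274, 264, 18, 136, 1437], [334, 270, 8, 22, 78], [304, 275, 21, 21, 361], [13, 370, 12, 13, 106], [51, 376, 9, 4, 29], [47, 383, 110, 97, 5010], [26, 388, 10, 22, 63], [301, 396, 30, 5, 109], [7, 400, 12, 7, 29], [277, 402, 6, 17, 77], [230, 417, 11, 3, 26], [288, 417, 56, 63, 2538], [0, 441, 45, 39, 1428], [329, 472, 16, 8, 44]]
t 30.9 pos [0.5555 0.0164 0.3644] f [-1.18  0.32 -0.75] w 42.4 g 0.0 yang -12.69 tilt [-0.     0.001 -1.   ]
```

The frame is centred to within 2–3 mm and flush. The image changes elsewhere come only from the arm, its shadows and the removed frame. I'll settle the arm and hand in.

Call:
arm_command(series="0.5 0 0 0 0; 0.5 0 0 0 0; 0.5 0 0 0 0; 0.5 0 0 0 0; 0.5 0 0 0 0; 0.5 0 0 0 0; 0.5 0 0 0 0; 0.5 0 0 0 0; 0.5 0 0 0 0; 0.5 0 0 0 0")

```text
clock: 32.15
position: [0.5549, 0.0098, 0.3641]
ee_rot: [0.784, 0.621, 0.0, -0.0]
ft_force: [0.0, 0.1, -0.0]
grip_width: 0.501
grasp_force: 0.0
```

```bash
python3 blue.py 9; python3 -c "
from workcell import manip
print(manip.hand_in())"
```

```text
4 246.4 282.9 [20.  54.8] 74.4 1001.0
5 245.2 279.2 [26.3 53.7] 74.7 1312.5
now 245.2 279.2 [26.3 53.7] 74.5 1314.0
the job is handed in; nothing more can be done
None
```

The blue frame is standing right way up on the easel ledge, flush against the uprights and about 2–3 mm off centre; I let go of it and handed the job in at about 32 s, though feeling for the ledge briefly pressed it with about 16 N.

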